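# Put the block-printing tools away with their own kind

## Robot

A 6-joint arm with a two-finger parallel gripper is mounted at the origin on the work surface. World frame = base frame: x ahead of the robot, y to its left, z up, the work surface at z = 0. Lengths are in m, angles in rad, forces in N, time in s.
With the tool pointing down it reaches from about 0.35 to 0.85 m from the base axis. Payload 8.1 kg.
Tool frame: the origin (TCP) lies midway between the tips of the shut fingers; the grasp point (between the pads) lies 19 mm behind it; z points along the fingers, y is the direction in which the jaws open and shut (so a half turn about z gives the same grasp; the last joint's range is limited). The gripper opens to 93 mm and grips with 3 to 60 N. Pads are 15 mm wide; open, the fingers measure 128 mm over their backs; the gripper's body (75 mm by 188 mm) begins 65 mm behind the grasp point.
Start: joints at [-1.389, 0.13, 1.488, -0, 1.523, -0.085], TCP at [0.158, -0.579, 0.219] pointing down, gripper open.
Joint ranges: [-2.96, 2.96], [-0.89, 2.26], [0.02, 2.5], [-1.34, 4.48], [0, 2.73], [-2.66, 2.66]. Speed limits (rad/s): [2.39, 2.39, 2.79, 3.14, 3.14, 3.14].

## Interface

Orientations are given as a rotation vector (axis times angle).
In Python, from plant import robot gives the robot as it stands. The module is installed in compiled form; this text tells all that it offers.
- The arm moves only by the shell command python3 -m pendant 'ROWS' [FORCE]. ROWS is JSON, a list of rows, each an object with "translation": the shift along the tool's x, y, z in mm, a list of three; "twist": the turn, a rotation vector about the tool's x, y, z in rad, a list of three; "grip": the opening, from -1 (shut) to 1 (fully open). A call has exactly 10 rows; each row shifts and turns the pose as measured when the row begins, along the tool's axes as they then stand; what a row does not reach is not made up. A row lasts 1/10 s, in which the tool goes at most 50 mm and 8.59 degrees, less where a joint would pass 70% of its speed; a pose out of reach is approached as far as the arm can. A call is refused whole if a number of a shift passes 50 or a number of a turn 0.15, either way. A call with a gripper value outside its range is refused whole. The fingers move at their own pace and stop on an object; FORCE is the grip in N (left out, the last holds). Time passes only in rows, so rows that do not move let the fingers close, or fill a call up. It gives the time, the measured TCP pose, the force and the opening at its end, in the units of the state.
- robot.read_state(): the state, without advancing time (a new reading comes with each control period).
- robot.read_camera(name): name is "scene" or "top" or "wrist"; returns (picture, depth): 384x512x3 uint8, red, green, blue; 384x512 float32, m along the optical axis (not along the pixel's ray), 0 where there is no reading.
- robot.camera_info(name): a dict with "vertical_fov" (degrees; the focal length in pixels is half the picture's height over the tangent of half this angle, whatever the lens; pixels are square), "cx", "cy" (the principal point, pixels), "cam_to_world" (4x4, takes a point from camera to world coordinates). Camera axes: x right, y up, looking along -z (the intrinsics and any distortion apply to the point x, -y, -z); pixel columns grow to the right and rows downward; lengths in m; the calibration is good to about 2 mm. A picture is of the moment at which its call begins: read the wrist's pose just before it. camera_info takes no time and is no camera call; for the wrist camera it gives the pose at the moment of the call.
- robot.close_job(): hands the job in, once; it reports no verdict.
The state is a dict: "t": time; "q": joint angles; "dq": joint speeds; "joint_torque": joint torques, N m; "tool_pos": TCP position; "orientation": TCP orientation; "force": force on the tool from outside, world axes, zero at the start; "wrist_torque": the same for the moment, N m; "opening": finger opening in m.
Only numpy, scipy, OpenCV 4.12 (cv2) and the standard library are available. Lean on these libraries where they do the work, as an engineer would, in place of code of your own. Each camera call takes 0.05 s, during which the arm holds its last target. There are 200 camera calls.

## Task

Printing is finished: put away the four things left in front of the trays, each with its own kind - both printing blocks into the tray that already holds a printing block, the roller into the tray with the roller, and the dye jar into the tray with the jar. Set each one down gently, without dropping it, so that it rests flat on the tray's floor, blocks and jar upright. Leave the stored pieces where they are.

Things in the scene. Friction and masses are not known exactly. Their poses are not given: they have to be found in the camera images.
- round_block_mid (a point): Round wooden printing block to put away, standing on its carved face: disc 50 mm across and 24 mm thick with a turned round knob on top, 58 mm high in all. This point: on its axis, half-way up (29 mm above its underside), z up. The knob is widest (29 mm) 46 mm above the underside: grip it there. About 70 g.
- border_block_mid (a point): Long wooden border-printing block to put away, standing on its carved face: base 80 (along its x) by 36 (y) by 24 mm thick with a bar handle along x on top, 58 mm high in all. This point: its centre, half-way up (29 mm above its underside), z up. The bar is 52 mm long, 18 mm wide (y) and spans 40 to 58 mm above the underside: grip it across y. About 90 g.
- brayer_mid (a point): Brayer (hand ink roller) to put away, lying flat: black rubber roller 32 mm in diameter and 50 mm wide in a steel fork (62 mm wide), wooden handle. 146 mm long along its x axis: the roller's axle at x = +55 mm, the handle's butt end at x = -75 mm; y across, z up. This point: the middle of its grip, on the handle's axis, 16 mm above its underside; there the handle is round, 24 mm in diameter. Grip it here across y. About 130 g.
- jar_mid (a point): Small closed dye jar to put away, standing upright: white, 48 mm in diameter, 62 mm high, black screw lid 45 mm in diameter on the top 15 mm. This point: on its axis, half-way up (31 mm above its underside), z up. About 120 g.
- block_tray: Open plywood tray, one of three alike, fixed: outside 172 (x) by 192 (y) by 30 mm high, walls and floor 6 mm thick, so inside 160 by 180 mm and 24 mm deep. Origin: centre of its underside; its x axis points roughly away from the robot, z up. Known by its contents: it already holds a square printing block, which lies in the far (+x) half; the near (-x) half is empty.
- brayer_tray: Open plywood tray, one of three alike, fixed: outside 172 (x) by 192 (y) by 30 mm high, walls and floor 6 mm thick, so inside 160 by 180 mm and 24 mm deep. Origin: centre of its underside; its x axis points roughly away from the robot, z up. Known by its contents: it already holds a brayer (hand roller), which lies in the far (+x) half; the near (-x) half is empty.
- jar_tray: Open plywood tray, one of three alike, fixed: outside 172 (x) by 192 (y) by 30 mm high, walls and floor 6 mm thick, so inside 160 by 180 mm and 24 mm deep. Origin: centre of its underside; its x axis points roughly away from the robot, z up. Known by its contents: it already holds a dye jar, which lies in the far (+x) half; the near (-x) half is empty.
- stored_block_mid (a point): The square printing block already in its tray, to be left there: base 50 by 50 by 24 mm, round knob, 58 mm high. This point: its centre, half-way up (29 mm above its underside).
- stored_brayer_mid (a point): The brayer already in its tray, to be left there: same form and same point as the loose brayer.
- stored_jar_mid (a point): The dye jar already in its tray, to be left there: same form and same point as the loose jar.
There are look-alikes about, which are no part of the job. What is shaped like the part that bears jar_mid but red is not meant. Leave any orange look-alike of the part that bears round_block_mid alone.

How it is judged:
At the end, for the whole second after the job is handed in: Both loose blocks in the block tray, brayer in the brayer tray, jar in the jar tray: centres within 65 mm (x) and 78 mm (y) of the tray's centre, resting on its floor (-4 to +6 mm), level to 0.12 rad, at rest; stored pieces moved under 15 mm and still level (x of round_block_mid in the frame of block_tray between -0.065 and 0.065 m and y of round_block_mid in the frame of block_tray between -0.078 and 0.078 m and z of round_block_mid in the frame of block_tray between 0.031 and 0.041 m and angle between each of round_block_mid, border_block_mid, brayer_mid, jar_mid, stored_block_mid, stored_brayer_mid, stored_jar_mid's own z axis and vertical below 0.12 rad and linear speed of each of round_block, border_block, brayer, jar below 0.02 m/s and angular speed of each of round_block, border_block, brayer, jar below 0.2 rad/s and x of border_block_mid in the frame of block_tray between -0.065 and 0.065 m and y of border_block_mid in the frame of block_tray between -0.078 and 0.078 m and z of border_block_mid in the frame of block_tray between 0.031 and 0.041 m and x of brayer_mid in the frame of brayer_tray between -0.065 and 0.065 m and y of brayer_mid in the frame of brayer_tray between -0.078 and 0.078 m and z of brayer_mid in the frame of brayer_tray between 0.018 and 0.028 m and x of jar_mid in the frame of jar_tray between -0.065 and 0.065 m and y of jar_mid in the frame of jar_tray between -0.078 and 0.078 m and z of jar_mid in the frame of jar_tray between 0.033 and 0.043 m and distance of each of stored_block_mid, stored_brayer_mid, stored_jar_mid from where it was at the start of the episode below 0.015 m); the robot touches nothing.
It fails at once if the round block is dropped (falls freely faster than 0.65 m/s, about 2 cm) (linear speed of round_block above 0.65 m/s and contact force between the fingers and round_block below 0.05 N).
It fails at once if the border block is dropped (falls freely faster than 0.65 m/s, about 2 cm) (linear speed of border_block above 0.65 m/s and contact force between the fingers and border_block below 0.05 N).
It fails at once if the brayer is dropped (falls freely faster than 0.65 m/s, about 2 cm) (linear speed of brayer above 0.65 m/s and contact force between the fingers and brayer below 0.05 N).
It fails at once if the jar is dropped (falls freely faster than 0.65 m/s, about 2 cm) (linear speed of jar above 0.65 m/s and contact force between the fingers and jar below 0.05 N).
It fails at once if a piece already stored in a tray is knocked 15 mm or more from its place (distance of any of stored_block_mid, stored_brayer_mid, stored_jar_mid from where it was at the start of the episode above 0.015 m).
It also fails if it takes over 106 s, if anything falls off the work surface, if the arm or the gripper's body presses on something with over 40 N, if the wrist force passes 120 N, or if a joint passes its speed limit or range.

## Working session

There is one attempt and no reset: what is moved stays moved. The work goes in short steps, Python scripts to look and compute and a shell command to move; the robot and the scene stay as the last step left them, time stands still between calls to the robot, and variables do not carry over. Pictures are saved under pics/ and viewed, about 12 in all and at most 16, crops included, and the job is handed in when it is done.

```bash
mkdir -p pics; cat > h.py <<'E'
import numpy as np, cv2
from plant import robot
def grab(n):
    i=robot.camera_info(n); p,d=robot.read_camera(n); return p,d,i
def save(p,f): cv2.imwrite('pics/'+f,cv2.cvtColor(p,cv2.COLOR_RGB2BGR))
def cloud(d,i):
    f=d.shape[0]/2/np.tan(np.radians(i['vertical_fov'])/2)
    v,u=np.mgrid[:d.shape[0],:d.shape[1]]
    P=np.stack([(u-i['cx'])/f*d,-(v-i['cy'])/f*d,-d],-1)
    T=np.array(i['cam_to_world']); return P@T[:3,:3].T+T[:3,3]
E
python3 - <<'E'
from h import *
print(robot.read_state())
for n in ['top','scene']:
    p,d,i=grab(n); print(n,i,(d>0).mean()); save(p,n+'0.png'); np.save(n+'_d.npy',d); np.save(n+'_p.npy',p); np.save(n+'_c.npy',cloud(d,i))
E
```

```text
{'t': 0.0, 'q': array([-1.38941309e+00,  1.31148876e-01,  1.48924255e+00, -1.45166350e-05,
        1.52301138e+00, -8.53906248e-02]), 'dq': array([ 0.0003386 ,  0.00028968,  0.00136943,  0.00013536,  0.00045997,
       -0.00062996]), 'joint_torque': array([-7.74802938e-04, -5.59858167e+01, -4.91762853e+01,  7.66673614e-02,
        3.60589894e-02, -9.73327769e-05]), 'tool_pos': array([ 0.15809295, -0.57821806,  0.21761496]), 'orientation': array([-3.11189487e+00, -4.17566617e-01,  1.59077476e-04]), 'force': array([-0.55495673, -0.18884619, -1.77220659]), 'wrist_torque': array([ 0.05593568,  0.0064334 , -0.04103185]), 'opening': 0.09337474601870938}
top {'vertical_fov': 50.934237440765926, 'cx': 262.0368512353157, 'cy': 190.82184213496146, 'cam_to_world': array([[-0.01374123,  0.98689953, -0.16074979,  0.36474129],
       [-0.99978157, -0.01102889,  0.01775316, -0.04530129],
       [ 0.0157477 ,  0.16095862,  0.98683551,  1.05801024],
       [ 0.        ,  0.        ,  0.        ,  1.        ]])} 0.9960276285807291
scene {'vertical_fov': 52.890650457389484, 'cx': 252.02794012504097, 'cy': 193.9910436689269, 'cam_to_world': array([[ 0.15791073, -0.83614103,  0.52529266,  1.07494326],
       [ 0.98735064,  0.14137358, -0.07177906, -0.10536785],
       [-0.01424509,  0.52998273,  0.84788878,  0.94207508],
       [ 0.        ,  0.        ,  0.        ,  1.        ]])} 0.996124267578125
```

View pics/top0.png

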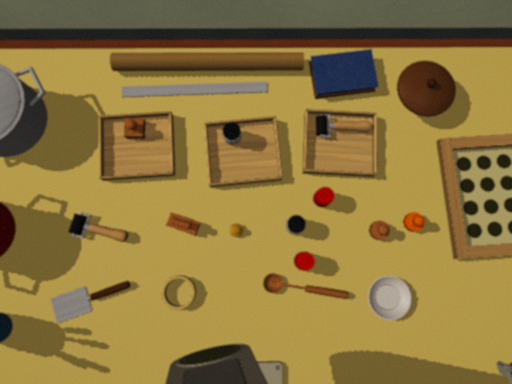

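View pics/scene0.png

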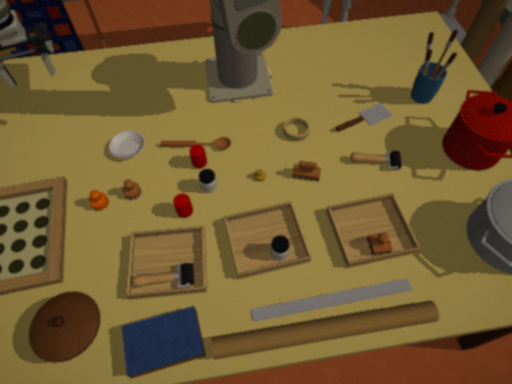

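Top picture: the block tray is at about (137,146), the jar tray at (244,152) and the brayer tray at (340,143). The loose brayer is at (98,229), the border block at (184,224), the jar at (297,225) and the round block at (380,231). The orange look-alike is at (414,222), the red jars at (324,197) and (304,261).

```bash
python3 - <<'E'
from h import *
for n in ['top','scene']:
    C=np.load(n+'_c.npy'); 
    X,Y,Z=C[...,0],C[...,1],C[...,2]
    reg=(X>.2)&(X<.75)&(Y>-.5)&(Y<.5)
    tab=reg&(abs(Z)<.006); print(n,'table z',np.median(Z[tab]))
    m=(reg&(Z>.009)).astype(np.uint8)
    k,l,s,c=cv2.connectedComponentsWithStats(m,connectivity=4)
    for j in range(1,k):
        if s[j,4]<25: continue
        q=l==j; x,y,z=X[q],Y[q],Z[q]; zm=np.percentile(z,97)
        t=z>zm-.012; r=cv2.minAreaRect(np.c_[x,y].astype(np.float32)*1000); rt=cv2.minAreaRect(np.c_[x[t],y[t]].astype(np.float32)*1000)
        print(c[j].round(),s[j,4],'zmax %.3f'%zm,'all',np.round(r[0]),np.round(r[1]),round(r[2]),'| top',np.round(rt[0]),np.round(rt[1]),round(rt[2]), 'med',np.round([np.median(x[t])*1000,np.median(y[t])*1000]))
E
```

```text
top table z -0.0007446401751938225
[420. 109.] 225 zmax 0.075 all [ 570. -261.] [ 55. 593.] 38 | top [ 569. -262.] [ 51. 593.] 38 med [ 741. -482.]
[342. 135.] 1625 zmax 0.037 all [ 546. -232.] [228. 468.] 70 | top [ 546. -232.] [227. 468.] 70 med [ 703. -272.]
[134. 139.] 1500 zmax 0.061 all [595. 138.] [537. 241.] 63 | top [537. 123.] [480.  27.] 41 med [704. 269.]
[239. 145.] 1238 zmax 0.069 all [547. -23.] [366. 192.] 5 | top [539. -24.] [348.  45.] 14 med [684.  11.]
[324. 196.] 338 zmax 0.064 all [ 456. -136.] [ 47. 254.] 35 | top [ 456. -136.] [ 46. 254.] 35 med [ 515. -222.]
[ 95. 228.] 784 zmax 0.032 all [398. 193.] [478.  63.] 75 | top [420. 189.] [480.  60.] 81 med [439. 365.]
[183. 223.] 453 zmax 0.059 all [423.  63.] [244.  36.] 70 | top [418.  58.] [231.  19.] 67 med [452. 138.]
[414. 221.] 319 zmax 0.058 all [ 421. -261.] [ 48. 443.] 8 | top [ 415. -256.] [ 27. 433.] 10 med [ 450. -455.]
[296. 224.] 308 zmax 0.064 all [ 443. -146.] [45. 44.] 88 | top [ 444. -148.] [43. 42.] 88 med [ 445. -147.]
[380. 229.] 315 zmax 0.058 all [ 389. -221.] [ 48. 352.] 16 | top [ 404. -2
[... 2073 characters left out ...]
op [ 451. -455.] [25. 26.] 8 med [ 453. -454.]
[183. 204.] 376 zmax 0.065 all [ 516. -219.] [46. 46.] 59 | top [ 516. -220.] [45. 44.] 39 med [ 518. -219.]
[375. 232.] 1677 zmax 0.061 all [660. 269.] [174. 194.] 3 | top [708. 274.] [26. 23.] 33 med [709. 273.]
[272. 241.] 1517 zmax 0.070 all [642. -12.] [174. 192.] 5 | top [685.  16.] [45. 45.] 21 med [686.  15.]
[161. 258.] 1090 zmax 0.032 all [ 664. -271.] [192. 174.] 86 | top [ 664. -271.] [192. 174.] 86 med [ 655. -294.]
[168. 276.] 823 zmax 0.039 all [ 714. -278.] [ 71. 148.] 9 | top [ 711. -280.] [145.  57.] 89 med [ 710. -270.]
[ 76. 295.] 199 zmax 0.078 all [ 737. -470.] [60. 28.] 87 | top [ 739. -474.] [51. 22.] 89 med [ 742. -480.]
```

```bash
cat > m.py <<'E'
from h import *
def meas(n,C,d):
    X,Y,Z=C[...,0],C[...,1],C[...,2]
    ok=(d>0)
    def sel(c,r,zl,zh): return ok&(np.hypot(X-c[0],Y-c[1])<r)&(Z>zl)&(Z<zh)
    def rect(q):
        pts=(np.c_[X[q],Y[q]]*1000).astype(np.float32); (c,s,a)=cv2.minAreaRect(pts)
        b=cv2.boxPoints((c,s,a)); e=[b[1]-b[0],b[2]-b[1]]; L=max(e,key=np.linalg.norm)
        return np.round(c),np.round(sorted(s)),round(float(np.degrees(np.arctan2(L[1],L[0]))%180),1)
    print(n)
    for nm,c,r,zl,zh in [('round',(.433,-.363),.04,.035,.07),('border bar',(.453,.142),.06,.045,.07),('border all',(.453,.142),.06,.006,.07),
       ('jar',(.447,-.145),.04,.052,.08),('brayer all',(.438,.357),.1,.006,.05),
       ('blocktray',(.66,.269),.15,.024,.034),('jartray',(.642,-.012),.15,.024,.034),('braytray',(.664,-.271),.15,.024,.0345),
       ('st block',(.709,.273),.04,.045,.08),('st jar',(.686,.015),.04,.055,.08)]:
        q=sel(c,r,zl,zh); 
        if q.sum()>8: print(nm,q.sum(),*rect(q),'z',np.percentile(Z[q],95).round(3))
    q=sel((.438,.357),.1,.006,.05); P=np.c_[X[q],Y[q],Z[q]]; P=P-[.438,.357,0]
    w=P[:,:2]@np.linalg.svd(P[:,:2]-P[:,:2].mean(0),full_matrices=False)[2][0]; print('ext',w.min(),w.max())
if __name__=='__main__':
    for n in ['top','scene']: meas(n,np.load(n+'_c.npy'),np.load(n+'_d.npy'))
    from scipy.spatial.transform import Rotation as R
    print(R.from_rotvec(robot.read_state()['orientation']).as_matrix().round(3))
    i=robot.camera_info('wrist'); print(i['cam_to_world'].round(3),i['vertical_fov'])
E
python3 m.py
```

```text
top
round 100 [ 429. -367.] [25. 26.] 89.6 z 0.058
border bar 148 [451. 140.] [18. 52.] 70.5 z 0.059
border all 451 [452. 140.] [36. 80.] 69.8 z 0.058
jar 263 [ 444. -148.] [42. 43.] 88.1 z 0.063
brayer all 786 [435. 348.] [ 63. 160.] 72.1 z 0.031
blocktray 939 [661. 266.] [173. 193.] 93.2 z 0.032
jartray 642 [643. -15.] [173. 192.] 94.9 z 0.032
braytray 1118 [ 696. -275.] [191. 235.] 176.6 z 0.034
st block 96 [706. 272.] [25. 25.] 179.2 z 0.065
st jar 255 [685.  13.] [44. 44.] 114.5 z 0.07
ext -0.09053759445739401 0.07047951092493217
scene
round 86 [ 431. -363.] [23. 25.] 86.0 z 0.059
border bar 120 [451. 143.] [19. 52.] 69.2 z 0.06
border all 438 [455. 141.] [47. 80.] 70.6 z 0.058
jar 198 [ 444. -146.] [44. 45.] 40.2 z 0.065
brayer all 553 [443. 359.] [ 98. 143.] 100.3 z 0.032
blocktray 948 [660. 269.] [174. 194.] 93.6 z 0.033
jartray 694 [642. -12.] [174. 192.] 94.8 z 0.033
braytray 1273 [ 669. -271.] [192. 289.] 176.3 z 0.034
st block 98 [708. 274.] [23. 26.] 33.3 z 0.066
st jar 278 [685.  16.] [45. 45.] 110.7 z 0.071
ext -0.07321426821155858 0.07247800590494932
[[ 0.965  0.264 -0.   ]
 [ 0.264 -0.965  0.002]
 [ 0.    -0.002 -1.   ]]
[[ 0.264  0.92   0.291  0.24 ]
 [-0.965  0.252  0.078 -0.556]
 [-0.001 -0.301  0.953  0.383]
 [ 0.     0.     0.     1.   ]] 68.74067593275448
```

```bash
cat > go.py <<'E'
import sys
from h import *
from scipy.spatial.transform import Rotation as R
def go(x,y,z,yaw):
    s=robot.read_state(); M=R.from_rotvec(s['orientation']).as_matrix(); y=np.array([x,y,z])-s['tool_pos']*1000
    T=R.from_euler('z',yaw,degrees=True).as_matrix()@np.diag([1,-1,-1.])
    print('t %.2f pos'%s['t'],(s['tool_pos']*1000).round(1),'yaw %.1f'%np.degrees(np.arctan2(M[1,0],M[0,0])),'open %.1f'%(s['opening']*1000),'F',s['force'].round(1),'q1,6',s['q'][[0,5]].round(2))
    print('shift before turning',(M.T@y).round(1),'after turning',(T.T@y).round(1),'twist',R.from_matrix(M.T@T).as_rotvec().round(3))
if __name__=='__main__': go(*map(float,sys.argv[1:5]))
E
python3 -m pendant '[{"translation":[32,-13,4],"twist":[0,0,0],"grip":0.3},{"translation":[32,-13,4],"twist":[0,0,0],"grip":0.3},{"translation":[32,-13,4],"twist":[0,0,0],"grip":0.3},{"translation":[32,-13,4],"twist":[0,0,0],"grip":0.3},{"translation":[32,-13,4],"twist":[0,0,0],"grip":0.3},{"translation":[32,-13,4],"twist":[0,0,0],"grip":0.3},{"translation":[32,-13,4],"twist":[0,0,0],"grip":0.3},{"translation":[32,-13,4],"twist":[0,0,0],"grip":0.3},{"translation":[32,-13,4],"twist":[0,0,0],"grip":0.3},{"translation":[32,-13,4],"twist":[0,0,0],"grip":0.3}]' 20
cat > w.py <<'E'
import sys
from h import *
p,d,i=grab('wrist'); C=cloud(d,i); save(p,sys.argv[1])
X,Y,Z=C[...,0],C[...,1],C[...,2]
cx,cy,r,zl,zh=[float(a) for a in sys.argv[2:7]]
q=(d>0)&(np.hypot(X-cx/1e3,Y-cy/1e3)<r/1e3)&(Z>zl/1e3)&(Z<zh/1e3)
k,l,st,c=cv2.connectedComponentsWithStats(q.astype(np.uint8))
for j in range(1,k):
    if st[j,4]<60: continue
    m=l==j; (c0,s,a)=cv2.minAreaRect((np.c_[X[m],Y[m]]*1000).astype(np.float32))
    b=cv2.boxPoints((c0,s,a)); L=max([b[1]-b[0],b[2]-b[1]],key=np.linalg.norm)
    e=cv2.minEnclosingCircle((np.c_[X[m],Y[m]]*1000).astype(np.float32))
    print(c[j].round(),st[j,4],'rect',np.round(c0,1),np.round(s,1),'ang %.1f'%(np.degrees(np.arctan2(L[1],L[0]))%180),'circ',np.round(e[0],1),round(e[1],1),'z %.3f'%np.percentile(Z[m],97),'rgb',p[m].mean(0).round())
E
python3 w.py w1.png 431 -365 45 38 70; python3 go.py 431 -365 180 15
```

```text
t: 1.1
tool_pos: [0.4372, -0.3614, 0.1716]
orientation: [-3.108, -0.404, 0.006]
force: [-0.2, 0.4, 0.1]
opening: 0.0605
[264. 196.] 511 rect [ 432.1 -365.3] [25.7 26.6] ang 146.9 circ [ 431.5 -365.5] 14.1 z 0.057 rgb [134.  91.  59.]
t 1.15 pos [ 440.6 -357.7  170.7] yaw 14.9 open 60.4 F [1.6 4.1 0.1] q1,6 [-0.78  0.53]
shift before turning [-11.1   4.4  -9.3] after turning [-11.1   4.5  -9.3] twist [-0.01   0.001 -0.001]
```

```bash
python3 -m pendant '[{"translation":[-5,2,0],"twist":[-0.01,0,0],"grip":0.3},{"translation":[-5,3,10],"twist":[0,0,0],"grip":0.3},{"translation":[0,0,20],"twist":[0,0,0],"grip":0.3},{"translation":[0,0,20],"twist":[0,0,0],"grip":0.3},{"translation":[0,0,20],"twist":[0,0,0],"grip":0.3},{"translation":[0,0,15],"twist":[0,0,0],"grip":0.3},{"translation":[0,0,10],"twist":[0,0,0],"grip":0.3},{"translation":[0,0,5],"twist":[0,0,0],"grip":0.3},{"translation":[0,0,0],"twist":[0,0,0],"grip":0.3},{"translation":[0,0,0],"twist":[0,0,0],"grip":0.3}]'
python3 go.py 432 -365.4 27 15
```

```text
t: 2.15
tool_pos: [0.4232, -0.3705, 0.0626]
orientation: [-3.116, -0.4, 0.008]
force: [-0.6, -0.7, 0.2]
opening: 0.0603
t 2.15 pos [ 423.2 -370.5   62.6] yaw 14.6 open 60.3 F [-0.6 -0.7  0.2] q1,6 [-0.81  0.51]
shift before turning [10.  -2.7 35.6] after turning [ 9.8 -2.7 35.6] twist [-0.001  0.005 -0.007]
```

```bash
python3 -m pendant '[{"translation":[5,-1,0],"twist":[0,0,0],"grip":0.3},{"translation":[4,-1,0],"twist":[0,0,0],"grip":0.3},{"translation":[0,0,10],"twist":[0,0,0],"grip":0.3},{"translation":[0,0,10],"twist":[0,0,0],"grip":0.3},{"translation":[0,0,8],"twist":[0,0,0],"grip":0.3},{"translation":[0,0,4],"twist":[0,0,0],"grip":0.3},{"translation":[0,0,2],"twist":[0,0,0],"grip":0.3},{"translation":[0,0,0],"twist":[0,0,0],"grip":0.3},{"translation":[0,0,0],"twist":[0,0,0],"grip":0.3},{"translation":[0,0,0],"twist":[0,0,0],"grip":0.3}]'
python3 go.py 432 -365.4 27 15
```

```text
t: 3.15
tool_pos: [0.4333, -0.3667, 0.0275]
orientation: [3.114, 0.401, -0.005]
force: [-0.5, 0.6, -0.5]
opening: 0.0606
t 3.15 pos [ 433.3 -366.7   27.5] yaw 14.7 open 60.6 F [-0.5  0.6 -0.5] q1,6 [-0.79  0.53]
shift before turning [-0.9 -1.6  0.5] after turning [-0.9 -1.6  0.5] twist [ 0.002  0.003 -0.006]
```

```bash
python3 -m pendant '[{"translation":[-1,-1,0],"twist":[0,0,0],"grip":-1},{"translation":[0,0,0],"twist":[0,0,0],"grip":-1},{"translation":[0,0,0],"twist":[0,0,0],"grip":-1},{"translation":[0,0,0],"twist":[0,0,0],"grip":-1},{"translation":[0,0,0],"twist":[0,0,0],"grip":-1},{"translation":[0,0,-5],"twist":[0,0,0],"grip":-1},{"translation":[0,0,-15],"twist":[0,0,0],"grip":-1},{"translation":[0,0,-20],"twist":[0,0,0],"grip":-1},{"translation":[0,0,-25],"twist":[0,0,0],"grip":-1},{"translation":[0,0,-20],"twist":[0,0,0],"grip":-1}]' 25
python3 go.py 623 217 130 0
```

```text
t: 4.15
tool_pos: [0.4307, -0.3643, 0.116]
orientation: [-3.114, -0.401, 0.009]
force: [0.3, -1.2, -1.3]
opening: 0.0267
t 4.15 pos [ 430.7 -364.3  116. ] yaw 14.7 open 26.7 F [ 0.3 -1.2 -1.3] q1,6 [-0.79  0.53]
shift before turning [ 333.2 -513.7  -14.8] after turning [ 192.3 -581.3  -14. ] twist [-0.001  0.006  0.256]
```

```bash
python3 -m pendant '[{"translation":[12,-18,-5],"twist":[0,0,0],"grip":-1},{"translation":[24,-37,-5],"twist":[0,0,0],"grip":-1},{"translation":[24,-37,-5],"twist":[0,0,0],"grip":-1},{"translation":[24,-37,0],"twist":[0,0,0],"grip":-1},{"translation":[24,-37,0],"twist":[0,0,0],"grip":-1},{"translation":[24,-37,0],"twist":[0,0,0],"grip":-1},{"translation":[24,-37,0],"twist":[0,0,0],"grip":-1},{"translation":[24,-37,0],"twist":[0,0,0],"grip":-1},{"translation":[24,-37,0],"twist":[0,0,0],"grip":-1},{"translation":[24,-37,0],"twist":[0,0,0],"grip":-1}]'
python3 go.py 623 217 130 5
```

```text
t: 5.15
tool_pos: [0.5724, 0.0382, 0.1508]
orientation: [3.104, 0.383, 0.022]
force: [0.7, -0.2, -0.2]
opening: 0.0269
t 5.15 pos [572.4  38.2 150.8] yaw 14.1 open 26.9 F [ 0.7 -0.2 -0.2] q1,6 [-0.01  1.31]
shift before turning [  92.4 -161.4   19.4] after turning [  66.  -173.7   20.8] twist [ 0.015 -0.014  0.159]
```

```bash
python3 -m pendant '[{"translation":[22,-37,0],"twist":[0,0,0],"grip":-1},{"translation":[20,-34,0],"twist":[0,0,0],"grip":-1},{"translation":[15,-26,0],"twist":[0,0,0],"grip":-1},{"translation":[9,-18,0],"twist":[0,0,0],"grip":-1},{"translation":[4,-8,0],"twist":[0,0,0],"grip":-1},{"translation":[0,0,5],"twist":[0,0,0.05],"grip":-1},{"translation":[0,0,10],"twist":[0,0,0.05],"grip":-1},{"translation":[0,0,5],"twist":[0.01,-0.01,0.05],"grip":-1},{"translation":[0,0,0],"twist":[0,0,0],"grip":-1},{"translation":[0,0,0],"twist":[0,0,0],"grip":-1}]'
python3 go.py 623 217 33 5; python3 w.py w2.png 650 260 160 24 34
```

```text
t: 6.15
tool_pos: [0.6142, 0.1861, 0.1418]
orientation: [3.136, 0.155, 0.024]
force: [0.2, -0.2, -0.2]
opening: 0.0267
t 6.15 pos [614.2 186.1 141.8] yaw 5.7 open 26.7 F [ 0.2 -0.2 -0.2] q1,6 [0.22 1.69]
shift before turning [ 10.2 -30.2 108.9] after turning [ 11.5 -30.  108.8] twist [ 0.003 -0.015  0.012]
[168. 114.] 4744 rect [662.3 268.4] [171.9 192.3] ang 93.3 circ [663.  268.8] 127.2 z 0.030 rgb [158. 137. 101.]
[180.  89.] 2148 rect [708.7 274.8] [50.3 50.3] ang 179.0 circ [708.6 275. ] 34.6 z 0.032 rgb [145. 101.  66.]
```

View pics/w2.png

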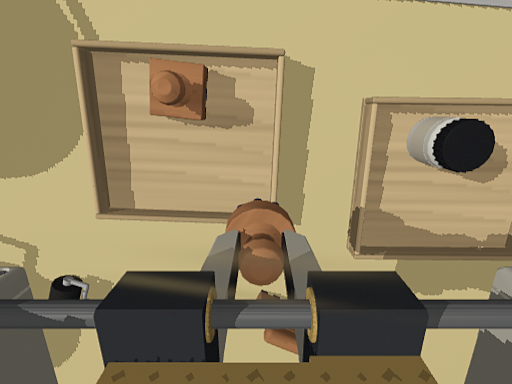

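```bash
python3 -m pendant '[{"translation":[6,-15,5],"twist":[0,0,0],"grip":-1},{"translation":[6,-12,15],"twist":[0,-0.015,0.01],"grip":-1},{"translation":[0,-3,20],"twist":[0,0,0],"grip":-1},{"translation":[0,0,20],"twist":[0,0,0],"grip":-1},{"translation":[0,0,15],"twist":[0,0,0],"grip":-1},{"translation":[0,0,10],"twist":[0,0,0],"grip":-1},{"translation":[0,0,5],"twist":[0,0,0],"grip":-1},{"translation":[0,0,0],"twist":[0,0,0],"grip":-1},{"translation":[0,0,0],"twist":[0,0,0],"grip":-1},{"translation":[0,0,0],"twist":[0,0,0],"grip":-1}]'
python3 go.py 624 218 33.5 5
```

```text
t: 7.2
tool_pos: [0.6282, 0.2229, 0.0533]
orientation: [3.138, 0.146, 0.014]
force: [-0.0, 0.0, -0.0]
opening: 0.0266
t 7.20 pos [628.2 222.9  53.3] yaw 5.3 open 26.6 F [-0.  0. -0.] q1,6 [0.27 1.74]
shift before turning [-4.8  4.4 19.7] after turning [-4.6  4.5 19.8] twist [ 0.001 -0.009  0.006]
```

```bash
python3 -m pendant '[{"translation":[-3,3,2],"twist":[0,-0.009,0],"grip":-1},{"translation":[-2,1,5],"twist":[0,0,0],"grip":-1},{"translation":[0,0,5],"twist":[0,0,0],"grip":-1},{"translation":[0,0,4],"twist":[0,0,0],"grip":-1},{"translation":[0,0,2],"twist":[0,0,0],"grip":-1},{"translation":[0,0,2],"twist":[0,0,0],"grip":-1},{"translation":[0,0,1],"twist":[0,0,0],"grip":-1},{"translation":[0,0,0],"twist":[0,0,0],"grip":-1},{"translation":[0,0,0],"twist":[0,0,0],"grip":-1},{"translation":[0,0,0],"twist":[0,0,0],"grip":-1}]'
python3 go.py 624 218 33.5 5
```

```text
t: 8.2
tool_pos: [0.6262, 0.2187, 0.0349]
orientation: [-3.138, -0.145, -0.009]
force: [0.7, 0.2, -0.8]
opening: 0.0268
t 8.20 pos [626.2 218.7  34.9] yaw 5.3 open 26.8 F [ 0.7  0.2 -0.8] q1,6 [0.26 1.74]
shift before turning [-2.3  0.5  1.4] after turning [-2.2  0.5  1.4] twist [-0.    -0.006  0.005]
```

```bash
python3 -m pendant '[{"translation":[0,0,1],"twist":[0,0,0],"grip":-1},{"translation":[0,0,1],"twist":[0,0,0],"grip":-1},{"translation":[0,0,0],"twist":[0,0,0],"grip":-1},{"translation":[0,0,0],"twist":[0,0,0],"grip":-0.03},{"translation":[0,0,0],"twist":[0,0,0],"grip":-0.03},{"translation":[0,0,0],"twist":[0,0,0],"grip":-0.03},{"translation":[0,0,-15],"twist":[0,0,0],"grip":-0.03},{"translation":[0,0,-30],"twist":[0,0,0],"grip":-0.03},{"translation":[0,0,-35],"twist":[0,0,0],"grip":-0.03},{"translation":[0,0,-35],"twist":[0,0,0],"grip":-0.03}]'
python3 go.py 452 141.5 140 -20; python3 w.py w3.png 624 218 50 4 75
```

```text
t: 9.2
tool_pos: [0.6213, 0.2176, 0.1469]
orientation: [3.137, 0.145, -0.009]
force: [1.4, 0.1, 1.5]
opening: 0.045
t 9.20 pos [621.3 217.6 146.9] yaw 5.3 open 45.0 F [1.4 0.1 1.5] q1,6 [0.26 1.74]
shift before turning [-175.6   60.2    8. ] after turning [-133.1  129.5    6.9] twist [0.003 0.005 0.442]
[261. 184.] 5915 rect [626.8 218.9] [94.3 97.3] ang 94.9 circ [624. 218.] 50.0 z 0.062 rgb [159. 130.  93.]
```

```bash
python3 -m pendant '[{"translation":[-25,9,0],"twist":[0,0,0],"grip":0.1},{"translation":[-43,15,0],"twist":[0,0,0],"grip":0.1},{"translation":[-43,15,0],"twist":[0,0,0],"grip":0.1},{"translation":[-35,12,0],"twist":[0,0,0],"grip":0.1},{"translation":[-20,7,0],"twist":[0,0,0],"grip":0.1},{"translation":[0,0,0],"twist":[0,0,-0.14],"grip":0.1},{"translation":[0,0,0],"twist":[0,0,-0.14],"grip":0.1},{"translation":[0,0,0],"twist":[0,0,-0.14],"grip":0.1},{"translation":[0,0,0],"twist":[0,0,-0.14],"grip":0.1},{"translation":[0,0,0],"twist":[0,0,-0.14],"grip":0.1}]'
python3 go.py 452 141.5 140 70; python3 w.py w4.png 452 141 60 43 75
```

```text
t: 10.25
tool_pos: [0.4642, 0.144, 0.1683]
orientation: [2.878, 1.245, 0.042]
force: [0.4, 0.8, 0.3]
opening: 0.0512
t 10.25 pos [464.2 144.  168.3] yaw 46.8 open 51.2 F [0.4 0.8 0.3] q1,6 [0.2  0.95]
shift before turning [-10.8  -7.6  28. ] after turning [ -6.5 -10.6  28.3] twist [ 0.02  -0.019 -0.405]
[251. 202.] 793 rect [452.4 143. ] [50.5 18.2] ang 70.1 circ [452.4 143. ] 25.5 z 0.058 rgb [121.  81.  52.]
```

```bash
python3 -m pendant '[{"translation":[0,0,0],"twist":[0,0,-0.12],"grip":0.1},{"translation":[0,0,0],"twist":[0,0,-0.12],"grip":0.1},{"translation":[0,0,0],"twist":[0.02,-0.02,-0.1],"grip":0.1},{"translation":[-2,-5,10],"twist":[0,0,0],"grip":0.1},{"translation":[-2,-5,15],"twist":[0,0,0],"grip":0.1},{"translation":[0,0,20],"twist":[0,0,0],"grip":0.1},{"translation":[0,0,15],"twist":[0,0,0],"grip":0.1},{"translation":[0,0,10],"twist":[0,0,0],"grip":0.1},{"translation":[0,0,0],"twist":[0,0,0],"grip":0.1},{"translation":[0,0,0],"twist":[0,0,0],"grip":0.1}]'
python3 go.py 452.4 143 30 70; python3 w.py w5.png 452 141 60 43 75
```

```text
t: 11.3
tool_pos: [0.4508, 0.1441, 0.0955]
orientation: [2.635, 1.702, 0.004]
force: [0.4, -0.2, 0.2]
opening: 0.0511
t 11.30 pos [450.8 144.1  95.5] yaw 65.7 open 51.1 F [ 0.4 -0.2  0.2] q1,6 [0.2  0.63]
shift before turning [-0.3  1.6 65.5] after turning [-0.5  1.9 65.5] twist [ 0.005  0.    -0.075]
[262. 218.] 1339 rect [452.1 142.9] [50.5 17.9] ang 69.6 circ [452.8 142.6] 25.6 z 0.058 rgb [124.  84.  54.]
```

```bash
python3 -m pendant '[{"translation":[0,1,8],"twist":[0,0,-0.04],"grip":0.1},{"translation":[0,1,16],"twist":[0,0,-0.03],"grip":0.1},{"translation":[0,0,16],"twist":[0,0,0],"grip":0.1},{"translation":[0,0,12],"twist":[0,0,0],"grip":0.1},{"translation":[0,0,8],"twist":[0,0,0],"grip":0.1},{"translation":[0,0,3],"twist":[0,0,0],"grip":0.1},{"translation":[0,0,1],"twist":[0,0,0],"grip":0.1},{"translation":[0,0,0],"twist":[0,0,0],"grip":0.1},{"translation":[0,0,0],"twist":[0,0,0],"grip":0.1},{"translation":[0,0,0],"twist":[0,0,0],"grip":0.1}]'
python3 go.py 452.4 143 30 70
```

```text
t: 12.35
tool_pos: [0.459, 0.1445, 0.0363]
orientation: [2.571, 1.789, 0.022]
force: [-0.5, 0.1, 0.5]
opening: 0.0511
t 12.35 pos [459.  144.5  36.3] yaw 69.7 open 51.1 F [-0.5  0.1  0.5] q1,6 [0.2  0.56]
shift before turning [-3.7 -5.8  6.2] after turning [-3.7 -5.7  6.3] twist [ 0.016 -0.006 -0.006]
```

```bash
python3 -m pendant '[{"translation":[-2,-3,2],"twist":[0.01,-0.006,0],"grip":0.1},{"translation":[-1,-2,3],"twist":[0,0,0],"grip":0.1},{"translation":[0,0,1],"twist":[0,0,0],"grip":0.1},{"translation":[0,0,0],"twist":[0,0,0],"grip":0.1},{"translation":[0,0,0],"twist":[0,0,0],"grip":-1},{"translation":[0,0,0],"twist":[0,0,0],"grip":-1},{"translation":[0,0,0],"twist":[0,0,0],"grip":-1},{"translation":[0,0,0],"twist":[0,0,0],"grip":-1},{"translation":[0,0,0],"twist":[0,0,0],"grip":-1},{"translation":[0,0,0],"twist":[0,0,0],"grip":-1}]'
python3 go.py 452.4 143 30 70
```

```text
t: 13.35
tool_pos: [0.4533, 0.1434, 0.0303]
orientation: [2.575, 1.792, 0.005]
force: [0.4, 0.1, -1.4]
opening: 0.0177
t 13.35 pos [453.3 143.4  30.3] yaw 69.7 open 17.7 F [ 0.4  0.1 -1.4] q1,6 [0.2  0.56]
shift before turning [-0.7 -0.7  0.3] after turning [-0.7 -0.7  0.3] twist [ 0.006 -0.    -0.006]
```

```bash
python3 -m pendant '[{"translation":[0,0,-5],"twist":[0,0,0],"grip":-1},{"translation":[0,0,-15],"twist":[0,0,0],"grip":-1},{"translation":[0,0,-25],"twist":[0,0,0],"grip":-1},{"translation":[0,0,-25],"twist":[0,0,-0.05],"grip":-1},{"translation":[0,0,-15],"twist":[0,0,-0.1],"grip":-1},{"translation":[0,0,0],"twist":[0,0,-0.12],"grip":-1},{"translation":[0,0,0],"twist":[0,0,-0.12],"grip":-1},{"translation":[0,0,0],"twist":[0,0,-0.05],"grip":-1},{"translation":[0,0,0],"twist":[0,0,0],"grip":-1},{"translation":[0,0,0],"twist":[0,0,0],"grip":-1}]'
python3 go.py 619 305.6 130 93.3
```

```text
t: 14.35
tool_pos: [0.4526, 0.1436, 0.1218]
orientation: [2.103, 2.326, 0.004]
force: [-0.7, -0.3, -1.1]
opening: 0.0177
t 14.35 pos [452.6 143.6 121.8] yaw 95.8 open 17.7 F [-0.7 -0.3 -1.1] q1,6 [0.2 0.1]
shift before turning [144.4 182.   -7.5] after turning [152.2 175.5  -8.2] twist [0.006 0.002 0.043]
```

```bash
python3 -m pendant '[{"translation":[10,13,-3],"twist":[0,0,0.04],"grip":-1},{"translation":[22,26,-3],"twist":[0,0,0],"grip":-1},{"translation":[28,33,0],"twist":[0,0,0],"grip":-1},{"translation":[28,33,0],"twist":[0,0,0],"grip":-1},{"translation":[28,33,0],"twist":[0,0,0],"grip":-1},{"translation":[20,22,0],"twist":[0,0,0],"grip":-1},{"translation":[10,11,0],"twist":[0,0,0],"grip":-1},{"translation":[5,5,0],"twist":[0,0,0],"grip":-1},{"translation":[0,0,0],"twist":[0,0,0],"grip":-1},{"translation":[0,0,0],"twist":[0,0,0],"grip":-1}]'
python3 go.py 619 305.6 36.3 93.3
```

```text
t: 15.35
tool_pos: [0.6239, 0.3094, 0.125]
orientation: [2.171, 2.265, -0.002]
force: [-0.4, 0.0, -0.8]
opening: 0.0179
t 15.35 pos [623.9 309.4 125. ] yaw 92.4 open 17.9 F [-0.4  0.  -0.8] q1,6 [0.39 0.35]
shift before turning [-3.2 -5.2 88.7] after turning [-3.5 -5.1 88.7] twist [ 0.002  0.004 -0.016]
```

```bash
python3 -m pendant '[{"translation":[-2,-3,5],"twist":[0,0,-0.01],"grip":-1},{"translation":[-1,-2,15],"twist":[0,0,0],"grip":-1},{"translation":[0,0,20],"twist":[0,0,0],"grip":-1},{"translation":[0,0,18],"twist":[0,0,0],"grip":-1},{"translation":[0,0,12],"twist":[0,0,0],"grip":-1},{"translation":[0,0,6],"twist":[0,0,0],"grip":-1},{"translation":[0,0,2],"twist":[0,0,0],"grip":-1},{"translation":[0,0,0],"twist":[0,0,0],"grip":-1},{"translation":[0,0,0],"twist":[0,0,0],"grip":-1},{"translation":[0,0,0],"twist":[0,0,0],"grip":-1}]'
python3 go.py 619 305.6 36.3 93.3
```

```text
t: 16.35
tool_pos: [0.616, 0.3013, 0.0426]
orientation: [2.163, 2.272, -0.003]
force: [0.1, -0.2, -0.6]
opening: 0.0179
t 16.35 pos [616.  301.3  42.6] yaw 92.8 open 17.9 F [ 0.1 -0.2 -0.6] q1,6 [0.38 0.34]
shift before turning [4.1 3.2 6.2] after turning [4.1 3.3 6.3] twist [ 0.002  0.005 -0.008]
```

```bash
python3 -m pendant '[{"translation":[2,2,1],"twist":[0,0,0],"grip":-1},{"translation":[1,1,2],"twist":[0,0,0],"grip":-1},{"translation":[0,0,2],"twist":[0,0,0],"grip":-1},{"translation":[0,0,1],"twist":[0,0,0],"grip":-1},{"translation":[0,0,1],"twist":[0,0,0],"grip":-1},{"translation":[0,0,0],"twist":[0,0,0],"grip":-1},{"translation":[0,0,0],"twist":[0,0,0],"grip":-1},{"translation":[0,0,0],"twist":[0,0,0],"grip":-1},{"translation":[0,0,0],"twist":[0,0,0],"grip":-1},{"translation":[0,0,0],"twist":[0,0,0],"grip":-1}]'
python3 go.py 619 305.6 36.3 93.3
```

```text
t: 17.35
tool_pos: [0.6204, 0.3055, 0.037]
orientation: [2.161, 2.272, 0.001]
force: [0.7, -0.8, -0.3]
opening: 0.0177
t 17.35 pos [620.4 305.5  37. ] yaw 92.8 open 17.7 F [ 0.7 -0.8 -0.3] q1,6 [0.39 0.34]
shift before turning [ 0.2 -1.4  0.7] after turning [ 0.2 -1.4  0.7] twist [ 0.005  0.004 -0.008]
```

```bash
python3 -m pendant '[{"translation":[0,0,1],"twist":[0,0,0],"grip":-1},{"translation":[0,0,0],"twist":[0,0,0],"grip":-1},{"translation":[0,0,0],"twist":[0,0,0],"grip":-0.1},{"translation":[0,0,0],"twist":[0,0,0],"grip":-0.1},{"translation":[0,0,0],"twist":[0,0,0],"grip":-0.1},{"translation":[0,0,-15],"twist":[0,0,0],"grip":-0.1},{"translation":[0,0,-30],"twist":[0,0,0],"grip":-0.1},{"translation":[0,0,-35],"twist":[0,0,0],"grip":-0.1},{"translation":[0,0,-30],"twist":[0,0,0],"grip":0.1},{"translation":[0,0,-20],"twist":[0,0,0],"grip":0.1}]'
python3 go.py 438 358 150 78
```

```text
t: 18.35
tool_pos: [0.6174, 0.3049, 0.1699]
orientation: [2.163, 2.274, -0.008]
force: [0.6, -0.8, -0.4]
opening: 0.05
t 18.35 pos [617.4 304.9 169.9] yaw 92.8 open 50.0 F [ 0.6 -0.8 -0.4] q1,6 [0.39 0.34]
shift before turning [  62.  -176.5   19.8] after turning [  14.6 -186.5   19.9] twist [-0.001  0.006  0.259]
```

```bash
python3 -m pendant '[{"translation":[8,-22,0],"twist":[0,0,0],"grip":0.1},{"translation":[14,-38,0],"twist":[0,0,0],"grip":0.1},{"translation":[14,-38,0],"twist":[0,0,0],"grip":0.1},{"translation":[12,-36,0],"twist":[0,0,0],"grip":0.1},{"translation":[8,-24,0],"twist":[0,0,0],"grip":0.1},{"translation":[4,-12,0],"twist":[0,0,0],"grip":0.1},{"translation":[0,0,0],"twist":[0,0,0.13],"grip":0.1},{"translation":[0,0,0],"twist":[0,0,0.13],"grip":0.1},{"translation":[0,0,0],"twist":[0,0,0],"grip":0.1},{"translation":[0,0,0],"twist":[0,0,0],"grip":0.1}]'
python3 go.py 438 358 4 78; python3 w.py w6.png 438 358 100 6 60;python3 w.py w7.png 425 300 65 6 60
```

```text
t: 19.35
tool_pos: [0.4456, 0.3604, 0.1884]
orientation: [2.441, 1.963, 0.033]
force: [1.0, 0.1, -0.0]
opening: 0.0513
t 19.35 pos [445.6 360.4 188.4] yaw 77.6 open 51.3 F [ 1.   0.1 -0. ] q1,6 [0.6  0.81]
shift before turning [ -5.9 -10.6 184.2] after turning [ -3.9  -7.  184.4] twist [ 0.02  -0.011 -0.007]
[254. 171.] 3206 rect [438.5 357.4] [146.6  63.1] ang 73.6 circ [439.7 358.4] 75.0 z 0.031 rgb [107.  94.  76.]
[252. 212.] 1204 rect [430.4 324.8] [78.4 29.9] ang 76.6 circ [430.3 324.7] 39.8 z 0.030 rgb [156. 130.  93.]
```

View pics/w6.png

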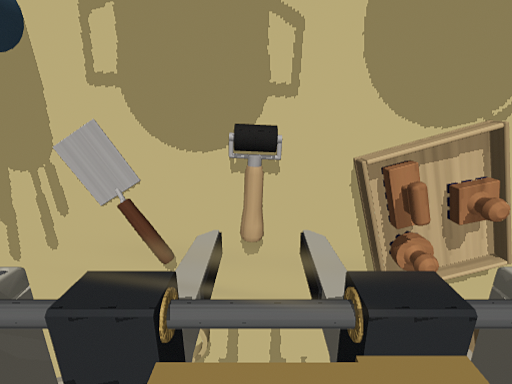

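```bash
python3 -m pendant '[{"translation":[-1,-3,8],"twist":[0.02,-0.01,0.01],"grip":0.1},{"translation":[-1,-3,20],"twist":[0,0,0.01],"grip":0.1},{"translation":[0,0,30],"twist":[0,0,0],"grip":0.1},{"translation":[0,0,30],"twist":[0,0,0],"grip":0.1},{"translation":[0,0,25],"twist":[0,0,0],"grip":0.1},{"translation":[0,0,15],"twist":[0,0,0],"grip":0.1},{"translation":[0,0,5],"twist":[0,0,0],"grip":0.1},{"translation":[0,0,0],"twist":[0,0,0],"grip":0.1},{"translation":[0,0,0],"twist":[0,0,0],"grip":0.1},{"translation":[0,0,0],"twist":[0,0,0],"grip":0.1}]'
python3 go.py 439 359.4 4 76; python3 w.py w8.png 432 330 28 6 60
```

```text
t: 20.45
tool_pos: [0.4405, 0.3592, 0.0499]
orientation: [-2.462, -1.946, 0.007]
force: [-0.3, 0.2, 0.0]
opening: 0.051
t 20.45 pos [440.5 359.2  49.9] yaw 76.6 open 51.0 F [-0.3  0.2  0. ] q1,6 [0.59 0.82]
shift before turning [-0.  -1.3 45.9] after turning [-0.1 -1.5 45.9] twist [-0.006  0.002  0.011]
[258. 265.] 2048 rect [433.5 329.5] [55.8 28.4] ang 71.1 circ [431.8 330.1] 28.0 z 0.029 rgb [158. 132.  95.]
```

```bash
python3 -m pendant '[{"translation":[0,-1,5],"twist":[0,0,0.01],"grip":0.1},{"translation":[0,0,12],"twist":[0,0,0],"grip":0.1},{"translation":[0,0,12],"twist":[0,0,0],"grip":0.1},{"translation":[0,0,8],"twist":[0,0,0],"grip":0.1},{"translation":[0,0,4],"twist":[0,0,0],"grip":0.1},{"translation":[0,0,2],"twist":[0,0,0],"grip":0.1},{"translation":[0,0,0],"twist":[0,0,0],"grip":0.1},{"translation":[0,0,0],"twist":[0,0,0],"grip":0.1},{"translation":[0,0,0],"twist":[0,0,0],"grip":0.1},{"translation":[0,0,0],"twist":[0,0,0],"grip":0.1}]'
python3 go.py 439 359.4 4 76
```

```text
t: 21.5
tool_pos: [0.4406, 0.3605, 0.0052]
orientation: [-2.472, -1.933, 0.002]
force: [0.9, 0.1, -0.0]
opening: 0.051
t 21.50 pos [440.6 360.5   5.2] yaw 76.0 open 51.0 F [ 0.9  0.1 -0. ] q1,6 [0.59 0.84]
shift before turning [-1.4 -1.2  1.2] after turning [-1.4 -1.2  1.2] twist [-0.003 -0.001  0.001]
```

```bash
python3 -m pendant '[{"translation":[-1,-1,1],"twist":[0,0,0],"grip":-1},{"translation":[0,0,0],"twist":[0,0,0],"grip":-1},{"translation":[0,0,0],"twist":[0,0,0],"grip":-1},{"translation":[0,0,0],"twist":[0,0,0],"grip":-1},{"translation":[0,0,0],"twist":[0,0,0],"grip":-1},{"translation":[0,0,-3],"twist":[0,0,0],"grip":-1},{"translation":[0,0,-10],"twist":[0,0,0],"grip":-1},{"translation":[0,0,-20],"twist":[0,0,0],"grip":-1},{"translation":[0,0,-30],"twist":[0,0,0],"grip":-1},{"translation":[0,0,-30],"twist":[0,0,0],"grip":-1}]' 40
python3 go.py 626 -270 130 86.4; python3 - <<'E'
from h import *
p,d,i=grab('wrist'); save(p,'w9.png')
E
```

```text
t: 22.5
tool_pos: [0.4358, 0.3569, 0.0964]
orientation: [-2.472, -1.932, 0.018]
force: [0.8, 0.6, -1.7]
opening: 0.0231
t 22.50 pos [435.8 356.9  96.4] yaw 76.0 open 23.1 F [ 0.8  0.6 -1.7] q1,6 [0.59 0.84]
shift before turning [-562.7  335.6  -33.3] after turning [-613.7  229.2  -33.6] twist [-0.011  0.006 -0.181]
```

View pics/w9.png

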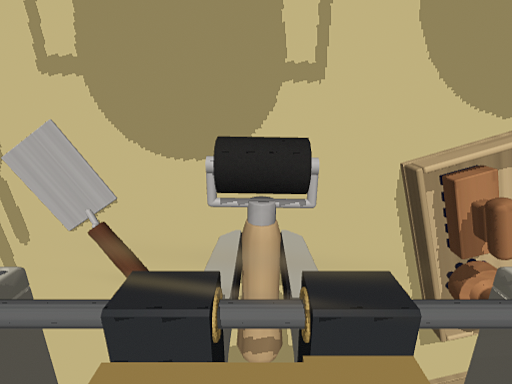

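```bash
python3 - <<'E'
from h import *
p,d,i=grab('wrist'); C=cloud(d,i); s=robot.read_state()
g=p.max(2)<70
for nm,(a,b,c,e) in {'roller':(218,305,150,185),'handle':(250,272,230,270)}.items():
    q=C[c:e,a:b][d[c:e,a:b]>0]; print(nm,q.mean(0).round(4),np.percentile(q[:,2],[5,95]).round(4))
print(s['tool_pos'])
E
python3 -m pendant '[{"translation":[-15,9,-10],"twist":[0,0,0],"grip":-1},{"translation":[-30,18,-15],"twist":[0,0,0],"grip":-1},{"translation":[-38,23,-10],"twist":[0,0,0],"grip":-1},{"translation":[-38,23,0],"twist":[0,0,0],"grip":-1},{"translation":[-38,23,0],"twist":[0,0,0],"grip":-1},{"translation":[-38,23,0],"twist":[0,0,0],"grip":-1},{"translation":[-38,23,0],"twist":[0,0,0],"grip":-1},{"translation":[-38,23,0],"twist":[0,0,0],"grip":-1},{"translation":[-38,23,0],"twist":[0,0,0],"grip":-1},{"translation":[-38,23,0],"twist":[0,0,0],"grip":-1}]'
python3 go.py 626 -270 130 86.4
```

```text
roller [0.4529 0.4128 0.1269] [0.1247 0.1285]
handle [0.4408 0.3654 0.1233] [0.1216 0.1247]
[0.43920748 0.35925047 0.10113373]
t: 23.6
tool_pos: [0.5617, -0.0388, 0.1341]
orientation: [-2.461, -1.945, -0.0]
force: [0.0, 0.8, -0.9]
opening: 0.0229
t 23.60 pos [561.7 -38.8 134.1] yaw 76.6 open 22.9 F [ 0.   0.8 -0.9] q1,6 [-0.16  0.07]
shift before turning [-210.1  116.     3.1] after turning [-226.7   78.7    4.1] twist [-0.003 -0.003 -0.171]
```

```bash
python3 -m pendant '[{"translation":[-38,21,0],"twist":[0,0,0],"grip":-1},{"translation":[-38,21,0],"twist":[0,0,0],"grip":-1},{"translation":[-38,21,0],"twist":[0,0,0],"grip":-1},{"translation":[-34,18,0],"twist":[0,0,0],"grip":-1},{"translation":[-24,13,0],"twist":[0,0,0],"grip":-1},{"translation":[-14,8,0],"twist":[0,0,0],"grip":-1},{"translation":[-7,4,0],"twist":[0,0,-0.04],"grip":-1},{"translation":[0,0,0],"twist":[0,0,-0.08],"grip":-1},{"translation":[0,0,0],"twist":[0,0,-0.05],"grip":-1},{"translation":[0,0,0],"twist":[0,0,0],"grip":-1}]'
python3 go.py 626 -270 130 86.4; python3 - <<'E'
from h import *
p,d,i=grab('scene'); save(p[180:330,80:360].repeat(2,0).repeat(2,1),'s1.png')
C=cloud(d,i); X,Y,Z=[C[...,k]*1000 for k in range(3)]
q=(d>0)&(abs(X-664)<100)&(abs(Y+272)<110)&(Z>24)&(Z<34)
# far wall and side walls: fit by brayer_tray edges
for nm,m,a in [('far',q&(X>735),0),('near',q&(X<590),0),('left',q&(Y>-190),1),('right',q&(Y<-353),1)]:
    if m.sum()>15:
        u,v=(Y[m],X[m]) if a==0 else (X[m],Y[m]); k=np.polyfit(u,v,1); print(nm,m.sum(),np.degrees(np.arctan(k[0])).round(1),'at centre',np.polyval(k,-272 if a==0 else 664).round(1))
E
```

```text
t: 24.6
tool_pos: [0.6172, -0.2683, 0.124]
orientation: [-2.286, -2.138, 0.006]
force: [0.1, 0.8, -1.1]
opening: 0.0228
t 24.60 pos [ 617.2 -268.3  124. ] yaw 86.2 open 22.8 F [ 0.1  0.8 -1.1] q1,6 [-0.49 -0.42]
shift before turning [-1.1  8.9 -6.1] after turning [-1.2  8.9 -6. ] twist [-0.011 -0.005 -0.004]
far 269 2.2 at centre 746.1
near 59 3.5 at centre 581.5
left 177 -2.6 at centre -179.1
right 169 -1.7 at centre -363.4
```

View pics/s1.png

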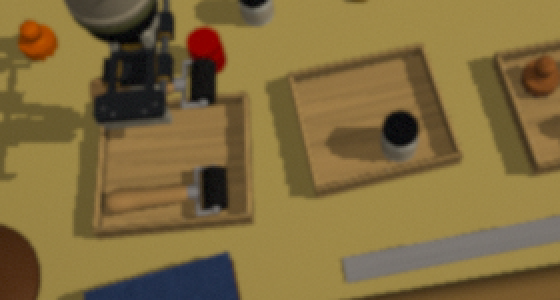

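```bash
python3 -m pendant '[{"translation":[0,5,0],"twist":[-0.01,-0.005,0],"grip":-1},{"translation":[-1,4,10],"twist":[0,0,0],"grip":-1},{"translation":[0,0,20],"twist":[0,0,0],"grip":-1},{"translation":[0,0,15],"twist":[0,0,0],"grip":-1},{"translation":[0,0,10],"twist":[0,0,0],"grip":-1},{"translation":[0,0,5],"twist":[0,0,0],"grip":-1},{"translation":[0,0,0],"twist":[0,0,0],"grip":-1},{"translation":[0,0,0],"twist":[0,0,0],"grip":-1},{"translation":[0,0,0],"twist":[0,0,0],"grip":-1},{"translation":[0,0,0],"twist":[0,0,0],"grip":-1}]'
python3 go.py 626 -270 10.5 86.4
```

```text
t: 25.65
tool_pos: [0.6278, -0.269, 0.06]
orientation: [2.3, 2.139, 0.0]
force: [-0.0, -0.2, -1.0]
opening: 0.0228
t 25.65 pos [ 627.8 -269.    60. ] yaw 85.9 open 22.8 F [-0.  -0.2 -1. ] q1,6 [-0.48 -0.41]
shift before turning [-1.2 -1.8 49.5] after turning [-1.2 -1.7 49.5] twist [ 0.001  0.    -0.009]
```

```bash
python3 -m pendant '[{"translation":[-1,-1,5],"twist":[0,0,0],"grip":-1},{"translation":[0,-1,10],"twist":[0,0,0],"grip":-1},{"translation":[0,0,10],"twist":[0,0,0],"grip":-1},{"translation":[0,0,8],"twist":[0,0,0],"grip":-1},{"translation":[0,0,6],"twist":[0,0,0],"grip":-1},{"translation":[0,0,3],"twist":[0,0,0],"grip":-1},{"translation":[0,0,2],"twist":[0,0,0],"grip":-1},{"translation":[0,0,1],"twist":[0,0,0],"grip":-1},{"translation":[0,0,0],"twist":[0,0,0],"grip":-1},{"translation":[0,0,0],"twist":[0,0,0],"grip":-1}]'
python3 go.py 626 -270 10.5 86.4
```

```text
t: 26.65
tool_pos: [0.6259, -0.2702, 0.0116]
orientation: [2.299, 2.138, 0.001]
force: [-0.5, 0.9, -1.0]
opening: 0.0231
t 26.65 pos [ 625.9 -270.2   11.6] yaw 85.8 open 23.1 F [-0.5  0.9 -1. ] q1,6 [-0.48 -0.41]
shift before turning [0.2 0.1 1.1] after turning [0.2 0.1 1.1] twist [ 0.002  0.001 -0.01 ]
```

```bash
python3 -m pendant '[{"translation":[0,0,1],"twist":[0,0,0],"grip":-1},{"translation":[0,0,0],"twist":[0,0,0],"grip":-1},{"translation":[0,0,0],"twist":[0,0,0],"grip":-0.25},{"translation":[0,0,0],"twist":[0,0,0],"grip":-0.25},{"translation":[0,0,0],"twist":[0,0,0],"grip":-0.25},{"translation":[0,0,-10],"twist":[0,0,0],"grip":-0.25},{"translation":[0,0,-25],"twist":[0,0,0],"grip":-0.25},{"translation":[0,0,-35],"twist":[0,0,0],"grip":-0.25},{"translation":[0,0,-40],"twist":[0,0,0],"grip":0.2},{"translation":[0,0,-30],"twist":[0,0,0],"grip":0.5}]'
python3 go.py 445 -147 160 15
```

```text
t: 27.65
tool_pos: [0.6229, -0.2686, 0.1526]
orientation: [-2.296, -2.135, 0.003]
force: [0.3, -0.8, -0.3]
opening: 0.0464
t 27.65 pos [ 622.9 -268.6  152.6] yaw 85.9 open 46.4 F [ 0.3 -0.8 -0.3] q1,6 [-0.48 -0.41]
shift before turning [ 108.4 -186.3   -6. ] after turning [-140.4 -163.5   -7.4] twist [-7.000e-03  1.000e-03  1.237e+00]
```

```bash
python3 -m pendant '[{"translation":[12,-20,0],"twist":[0,0,0],"grip":0.6},{"translation":[22,-38,0],"twist":[0,0,0],"grip":0.6},{"translation":[22,-38,0],"twist":[0,0,0],"grip":0.6},{"translation":[22,-38,0],"twist":[0,0,0],"grip":0.6},{"translation":[16,-28,0],"twist":[0,0,0],"grip":0.6},{"translation":[8,-14,0],"twist":[0,0,0],"grip":0.6},{"translation":[0,0,0],"twist":[0,0,0.14],"grip":0.6},{"translation":[0,0,0],"twist":[0,0,0.14],"grip":0.6},{"translation":[0,0,0],"twist":[0,0,0.14],"grip":0.6},{"translation":[0,0,0],"twist":[0,0,0.14],"grip":0.6}]'
python3 -m pendant '[{"translation":[0,0,0],"twist":[0,0,0.14],"grip":0.6},{"translation":[0,0,0],"twist":[0,0,0.14],"grip":0.6},{"translation":[0,0,0],"twist":[0,0,0.14],"grip":0.6},{"translation":[0,0,0],"twist":[0,0,0.14],"grip":0.6},{"translation":[0,0,0],"twist":[0,0,0.14],"grip":0.6},{"translation":[0,0,0],"twist":[0,0,0.12],"grip":0.6},{"translation":[0,0,0],"twist":[0,0,0.05],"grip":0.6},{"translation":[0,0,0],"twist":[0,0,0],"grip":0.6},{"translation":[0,0,0],"twist":[0,0,0],"grip":0.6},{"translation":[0,0,0],"twist":[0,0,0],"grip":0.6}]'
python3 go.py 445 -147 21 5;python3 w.py w10.png 445 -147 45 52 75
```

```text
t: 28.65
tool_pos: [0.4546, -0.1529, 0.1701]
orientation: [2.799, 1.388, 0.022]
force: [0.2, 0.5, 0.7]
opening: 0.0743
t: 29.65
tool_pos: [0.4566, -0.1536, 0.18]
orientation: [3.126, 0.019, 0.05]
force: [0.1, 0.5, 0.4]
opening: 0.0744
t 29.65 pos [ 456.6 -153.6  180. ] yaw 0.7 open 74.4 F [0.1 0.5 0.4] q1,6 [-0.43  1.13]
shift before turning [-16.6  -9.2 158.5] after turning [-11.   -7.6 159. ] twist [ 0.016 -0.031 -0.075]
[252. 203.] 1389 rect [ 446.6 -146.3] [45.8 46. ] ang 128.0 circ [ 446.2 -146.3] 23.5 z 0.062 rgb [23. 23. 24.]
```

View pics/w10.png

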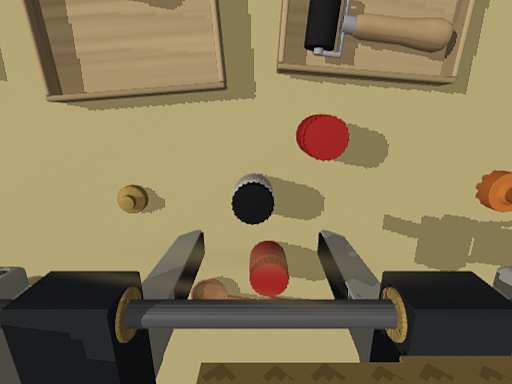

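```bash
python3 -m pendant '[{"translation":[0,0,0],"twist":[0.016,-0.03,-0.07],"grip":0.6},{"translation":[-5,-4,0],"twist":[0,0,0],"grip":0.6},{"translation":[-5,-4,15],"twist":[0,0,0],"grip":0.6},{"translation":[0,0,20],"twist":[0,0,0],"grip":0.6},{"translation":[0,0,25],"twist":[0,0,0],"grip":0.6},{"translation":[0,0,15],"twist":[0,0,0],"grip":0.6},{"translation":[0,0,5],"twist":[0,0,0],"grip":0.6},{"translation":[0,0,0],"twist":[0,0,0],"grip":0.6},{"translation":[0,0,0],"twist":[0,0,0],"grip":0.6},{"translation":[0,0,0],"twist":[0,0,0],"grip":0.6}]'
python3 go.py 446.4 -146.3 21 5;python3 w.py w11.png 445 -147 45 52 75
```

```text
t: 30.7
tool_pos: [0.4453, -0.1454, 0.1001]
orientation: [3.136, 0.122, 0.011]
force: [0.6, -0.1, 0.7]
opening: 0.0744
t 30.70 pos [ 445.3 -145.4  100.1] yaw 4.4 open 74.4 F [ 0.6 -0.1  0.7] q1,6 [-0.43  1.07]
shift before turning [ 0.5  0.8 79.1] after turning [ 1.1  1.  79.1] twist [ 0.003 -0.007 -0.01 ]
[262. 218.] 2531 rect [ 446.4 -146.5] [45.5 46.2] ang 113.7 circ [ 445.9 -146.4] 23.8 z 0.062 rgb [23. 22. 23.]
```

```bash
python3 -m pendant '[{"translation":[1,1,8],"twist":[0,-0.007,0],"grip":0.6},{"translation":[0,0,18],"twist":[0,0,0],"grip":0.6},{"translation":[0,0,18],"twist":[0,0,0],"grip":0.6},{"translation":[0,0,15],"twist":[0,0,0],"grip":0.6},{"translation":[0,0,10],"twist":[0,0,0],"grip":0.6},{"translation":[0,0,5],"twist":[0,0,0],"grip":0.6},{"translation":[0,0,2],"twist":[0,0,0],"grip":0.6},{"translation":[0,0,0],"twist":[0,0,0],"grip":0.6},{"translation":[0,0,0],"twist":[0,0,0],"grip":0.6},{"translation":[0,0,0],"twist":[0,0,0],"grip":0.6}]'
python3 go.py 446.4 -146.3 21 5
```

```text
t: 31.75
tool_pos: [0.4515, -0.149, 0.0249]
orientation: [3.131, 0.12, 0.011]
force: [0.0, 0.2, -0.1]
opening: 0.0745
t 31.75 pos [ 451.5 -149.    24.9] yaw 4.4 open 74.5 F [ 0.   0.2 -0.1] q1,6 [-0.42  1.07]
shift before turning [-4.9 -3.1  3.9] after turning [-4.8 -3.2  3.9] twist [ 0.008 -0.007 -0.01 ]
```

```bash
python3 -m pendant '[{"translation":[-3,-2,2],"twist":[0.008,-0.007,0],"grip":0.6},{"translation":[-2,-1,1],"twist":[0,0,0],"grip":0.6},{"translation":[0,0,0],"twist":[0,0,0],"grip":0.6},{"translation":[0,0,0],"twist":[0,0,0],"grip":-1},{"translation":[0,0,0],"twist":[0,0,0],"grip":-1},{"translation":[0,0,0],"twist":[0,0,0],"grip":-1},{"translation":[0,0,0],"twist":[0,0,0],"grip":-1},{"translation":[0,0,0],"twist":[0,0,0],"grip":-1},{"translation":[0,0,0],"twist":[0,0,0],"grip":-1},{"translation":[0,0,0],"twist":[0,0,0],"grip":-1}]' 25
python3 go.py 446.4 -146.3 21 5
```

```text
t: 32.75
tool_pos: [0.4468, -0.1467, 0.023]
orientation: [3.139, 0.121, 0.002]
force: [-0.1, -0.1, 0.5]
opening: 0.0472
t 32.75 pos [ 446.8 -146.7   23. ] yaw 4.4 open 47.2 F [-0.1 -0.1  0.5] q1,6 [-0.43  1.07]
shift before turning [-0.3 -0.4  2. ] after turning [-0.3 -0.4  2. ] twist [ 0.001 -0.001 -0.01 ]
```

```bash
python3 -m pendant '[{"translation":[0,0,-5],"twist":[0,0,0],"grip":-1},{"translation":[0,0,-15],"twist":[0,0,0],"grip":-1},{"translation":[0,0,-25],"twist":[0,0,0],"grip":-1},{"translation":[0,0,-30],"twist":[0,0,0],"grip":-1},{"translation":[0,0,-20],"twist":[0,0,0],"grip":-1},{"translation":[10,-8,0],"twist":[0,0,0],"grip":-1},{"translation":[20,-17,0],"twist":[0,0,0],"grip":-1},{"translation":[25,-22,0],"twist":[0,0,0],"grip":-1},{"translation":[25,-22,0],"twist":[0,0,0],"grip":-1},{"translation":[25,-22,0],"twist":[0,0,0],"grip":-1}]'
python3 go.py 602 -17 110 5
```

```text
t: 33.75
tool_pos: [0.545, -0.0443, 0.1182]
orientation: [-3.138, -0.11, 0.005]
force: [-0.1, -0.8, -1.5]
opening: 0.0468
t 33.75 pos [545.  -44.3 118.2] yaw 4.0 open 46.8 F [-0.1 -0.8 -1.5] q1,6 [-0.18  1.33]
shift before turning [ 58.8 -23.2   8.1] after turning [ 59.2 -22.2   8.2] twist [-0.001  0.003 -0.017]
```

```bash
python3 -m pendant '[{"translation":[23,-10,0],"twist":[0,0,0],"grip":-1},{"translation":[18,-6,0],"twist":[0,0,0],"grip":-1},{"translation":[11,-3,0],"twist":[0,0,-0.01],"grip":-1},{"translation":[5,-1,5],"twist":[0,0,0],"grip":-1},{"translation":[0,0,10],"twist":[0,0,0],"grip":-1},{"translation":[0,0,15],"twist":[0,0,0],"grip":-1},{"translation":[0,0,10],"twist":[0,0,0],"grip":-1},{"translation":[0,0,5],"twist":[0,0,0],"grip":-1},{"translation":[0,0,0],"twist":[0,0,0],"grip":-1},{"translation":[0,0,0],"twist":[0,0,0],"grip":-1}]'
python3 go.py 602 -17 29 5; python3 w.py w12.png 640 -15 140 24 34
```

```text
t: 34.75
tool_pos: [0.5987, -0.0109, 0.0577]
orientation: [-3.134, -0.131, 0.024]
force: [-0.1, 0.1, -1.5]
opening: 0.0473
t 34.75 pos [598.7 -10.9  57.7] yaw 4.8 open 47.3 F [-0.1  0.1 -1.5] q1,6 [-0.11  1.38]
shift before turning [ 3.2  6.5 28.6] after turning [ 2.7  6.4 28.7] twist [-0.006  0.015 -0.004]
[273. 108.] 9057 rect [645.  -12.6] [170.7 192. ] ang 94.9 circ [644.5 -12.7] 127.2 z 0.030 rgb [180. 157. 119.]
```

View pics/w12.png

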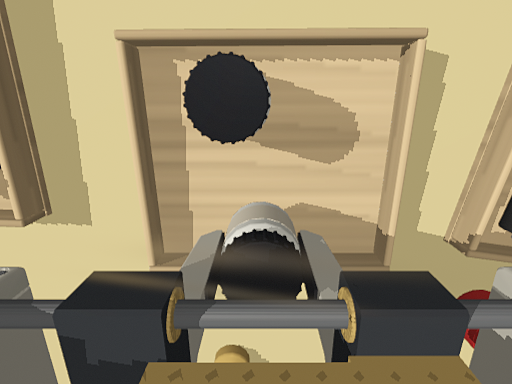

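```bash
python3 -m pendant '[{"translation":[3,3,0],"twist":[-0.006,0.015,0],"grip":-1},{"translation":[2,3,2],"twist":[0,0,0],"grip":-1},{"translation":[0,0,6],"twist":[0,0,0],"grip":-1},{"translation":[0,0,7],"twist":[0,0,0],"grip":-1},{"translation":[0,0,5],"twist":[0,0,0],"grip":-1},{"translation":[0,0,3],"twist":[0,0,0],"grip":-1},{"translation":[0,0,1],"twist":[0,0,0],"grip":-1},{"translation":[0,0,0],"twist":[0,0,0],"grip":-1},{"translation":[0,0,0],"twist":[0,0,0],"grip":-1},{"translation":[0,0,0],"twist":[0,0,0],"grip":-1}]'
python3 go.py 604 -17 29 5
```

```text
t: 35.8
tool_pos: [0.6062, -0.0173, 0.0335]
orientation: [3.138, 0.131, 0.007]
force: [-0.4, 0.5, -0.5]
opening: 0.0469
t 35.80 pos [606.2 -17.3  33.5] yaw 4.8 open 46.9 F [-0.4  0.5 -0.5] q1,6 [-0.11  1.37]
shift before turning [-2.2 -0.5  4.5] after turning [-2.2 -0.5  4.5] twist [ 0.001 -0.004 -0.004]
```

```bash
python3 -m pendant '[{"translation":[-1,0,1],"twist":[0,0,0],"grip":-1},{"translation":[0,0,1],"twist":[0,0,0],"grip":-1},{"translation":[0,0,1],"twist":[0,0,0],"grip":-1},{"translation":[0,0,1],"twist":[0,0,0],"grip":-1},{"translation":[0,0,0],"twist":[0,0,0],"grip":-1},{"translation":[0,0,0],"twist":[0,0,0],"grip":-1},{"translation":[0,0,0],"twist":[0,0,0],"grip":-1},{"translation":[0,0,0],"twist":[0,0,0],"grip":-1},{"translation":[0,0,0],"twist":[0,0,0],"grip":-1},{"translation":[0,0,0],"twist":[0,0,0],"grip":-1}]'
python3 go.py 604 -17 29 5
```

```text
t: 36.8
tool_pos: [0.6057, -0.0175, 0.03]
orientation: [3.137, 0.131, 0.009]
force: [0.1, -0.2, -1.5]
opening: 0.0474
t 36.80 pos [605.7 -17.5  30. ] yaw 4.8 open 47.4 F [ 0.1 -0.2 -1.5] q1,6 [-0.11  1.37]
shift before turning [-1.7 -0.6  1. ] after turning [-1.7 -0.6  1. ] twist [ 0.002 -0.006 -0.004]
```

Lower 1 mm, release, lift, then back off clear for the final check.

```bash
python3 -m pendant '[{"translation":[0,0,1],"twist":[0,0,0],"grip":-1},{"translation":[0,0,0],"twist":[0,0,0],"grip":-1},{"translation":[0,0,0],"twist":[0,0,0],"grip":0.4},{"translation":[0,0,0],"twist":[0,0,0],"grip":0.4},{"translation":[0,0,0],"twist":[0,0,0],"grip":0.4},{"translation":[0,0,0],"twist":[0,0,0],"grip":0.4},{"translation":[0,0,-15],"twist":[0,0,0],"grip":0.4},{"translation":[0,0,-30],"twist":[0,0,0],"grip":0.4},{"translation":[0,0,-40],"twist":[0,0,0],"grip":0.4},{"translation":[0,0,-40],"twist":[0,0,0],"grip":0.4}]'
python3 -m pendant '[{"translation":[-15,0,-20],"twist":[0,0,0],"grip":0.4},{"translation":[-30,0,-15],"twist":[0,0,0],"grip":0.4},{"translation":[-35,0,0],"twist":[0,0,0],"grip":0.4},{"translation":[-35,0,0],"twist":[0,0,0],"grip":0.4},{"translation":[-35,0,0],"twist":[0,0,0],"grip":0.4},{"translation":[-20,0,0],"twist":[0,0,0],"grip":0.4},{"translation":[-10,0,0],"twist":[0,0,0],"grip":0.4},{"translation":[0,0,0],"twist":[0,0,0],"grip":0.4},{"translation":[0,0,0],"twist":[0,0,0],"grip":0.4},{"translation":[0,0,0],"twist":[0,0,0],"grip":0.4}]'
python3 - <<'E'
from h import *
for n in ['scene','top']:
    p,d,i=grab(n); save(p,n+'9.png'); C=cloud(d,i)*1000; X,Y,Z=[C[...,k] for k in range(3)]
    for nm,c,r,zl,T,yaw in [('round',(624,218),25,52,(661,268),3.3),('border',(619,305),34,54,(661,268),3.3),('jar',(605,-17),35,58,(643,-13),4.9),('brayer',(626,-270),92,26,(664,-271.5),-3.3),
      ('st block',(707,273),30,54,(661,268),3.3),('st jar',(685,15),35,60,(643,-13),4.9)]:
        q=(d>0)&(np.hypot(X-c[0],Y-c[1])<r)&(Z>zl)&(Z<85)
        if nm=='brayer': q&=(X<660)&(X>592)&(abs(Y+270)<80)
        pts=np.c_[X[q],Y[q]].astype(np.float32); c0,s,a=cv2.minAreaRect(pts)
        t=np.radians(yaw); dx=np.array(c0)-T; L=[np.cos(t)*dx[0]+np.sin(t)*dx[1],-np.sin(t)*dx[0]+np.cos(t)*dx[1]]
        A=np.c_[pts-pts.mean(0),np.ones(len(pts))]; k=np.linalg.lstsq(A,Z[q],rcond=None)[0]
        print(n,nm,q.sum(),np.round(c0),np.round(s),'in tray',np.round(L),'z top',np.percentile(Z[q],[50,95]).round(1),'slope',k[:2].round(3))
E
```

```text
t: 37.8
tool_pos: [0.6002, -0.0169, 0.1531]
orientation: [-3.138, -0.131, 0.011]
force: [-0.0, -1.0, -0.1]
opening: 0.0651
t: 38.8
tool_pos: [0.4226, -0.0331, 0.2107]
orientation: [3.133, 0.131, 0.039]
force: [0.5, -0.1, -0.2]
opening: 0.0652
scene round 88 [625. 221.] [25. 26.] in tray [-39. -45.] z top [61.3 66.1] slope [-0.225  0.105]
scene border 132 [620. 303.] [18. 50.] in tray [-39.  37.] z top [63.  66.2] slope [-0.24  0.02]
scene jar 238 [604. -17.] [44. 45.] in tray [-39.  -0.] z top [68.1 70.9] slope [-0.066  0.008]
scene brayer 598 [ 622. -272.] [145.  60.] in tray [-41.  -3.] z top [33.5 38.6] slope [-0.087  0.013]
scene st block 91 [709. 274.] [25. 24.] in tray [48.  3.] z top [62.1 66.2] slope [-0.194  0.165]
scene st jar 259 [685.  16.] [42. 46.] in tray [44. 25.] z top [68.1 70.6] slope [-0.035  0.015]
top round 92 [625. 218.] [24. 25.] in tray [-39. -48.] z top [60.4 65.1] slope [0.115 0.079]
top border 146 [620. 300.] [18. 50.] in tray [-39.  35.] z top [61.9 65.3] slope [0.187 0.014]
top jar 253 [604. -20.] [43. 46.] in tray [-40.  -3.] z top [66.4 69.3] slope [ 0.001 -0.007]
top brayer 553 [ 627. -276.] [143.  60.] in tray [-37.  -6.] z top [32.3 37.9] slope [0.004 0.011]
top st block 85 [707. 272.] [25. 24.] in tray [46.  1.] z top [60.1 64.1] slope [0.067 0.081]
top st jar 246 [685.  12.] [44. 44.] in tray [44. 22.] z top [66.7 69.4] slope [0.034 0.012]
```

View pics/scene9.png

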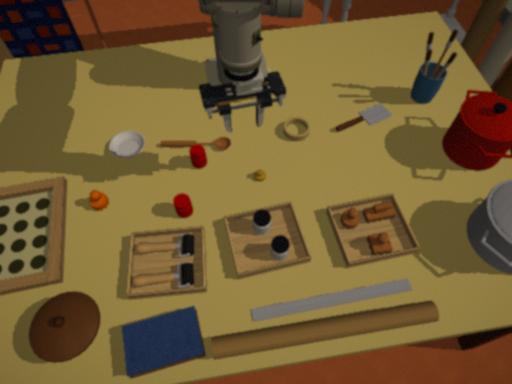

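The scene view shows both blocks in the block tray at about (352,217) and (380,212), the brayer in its tray at (165,245), and the jar in its tray at (261,222). The stored pieces and look-alikes are in place, and the arm is clear of everything.

```bash
python3 -c "
from plant import robot
print(robot.read_state()['t'],robot.close_job())"
```

```text
the job is handed in; nothing more can be done
38.9 None
```

All four pieces are put away with their own kind, and I handed the job in at 38.9 s of the 106 s allowed. Each was lowered slowly and released only when within about 1 mm of the tray floor.

The last check used the scene and top cameras. Tray positions are averages of the two views:

| Piece | Tray | x, y in the tray (mm) | Top height measured / expected (mm) |
|---|---|---|---|
| Round block | block | -39, -46 | 65–66 / 64 |
| Border block | block | -39, +36 | 65–66 / 64 |
| Brayer | brayer | -39, -5 | 38–39 / 38 |
| Jar | jar | -40, -2 | 69–71 / 68 |

- **Limits:** all positions are well inside the allowed 65 mm (x) and 78 mm (y). The heights match pieces resting on the tray floor.
- **Stored pieces:** the stored block and jar measured within about 1 mm of where they started. The stored brayer I checked only by eye, and it looked unmoved. The look-alikes were left alone.
- **Disagreements:** the two cameras differ by 2–5 mm. My slope fit showed false tilts of up to 0.24 rad on the blocks. It did the same (up to 0.19) on the untouched stored block, so I put it down to the rounded tops and judged the blocks level from their heights and the picture. The scene view gave 0.07–0.09 rad on the jar and brayer, while the top view showed them flat.

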